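# Clear the bottle from the UV steriliser drawer and start the long cycle

## Task

The UV steriliser's drawer is loaded but cannot shut, because somebody left the spray bottle standing in it. Take the bottle out and stand it upright in the free end of the product tray, then push the drawer fully home with the two chrome electrodes still lying in it. Only once the drawer is shut, run the long cycle by pressing three keys one at a time and fully down: red (power), then blue (long programme), then green (start); do not press the white key, do not tip the bottle over, and leave everything else standing where it is.

Things in the scene. Friction and masses are not known exactly. Their poses are not given: they have to be found in the camera images.
- steriliser: white box-shaped UV tool steriliser fixed to the table, 165 deep (x) x 220 wide (y) x 98 mm high, four coloured keys in a row on top near the front edge. Origin: centre of its underside; +x points to its back, front face at x = -82.5 mm. The drawer opening is in front, below 60 mm height; above it the front is a solid wall, which a tall thing in the drawer runs against
- drawer (a joint): how far the drawer is drawn out along the steriliser's -x: 0 = fully home, 0.11 m = stop; it starts 0.078 to 0.092 m out; pushing takes 2 to 4 N and it stays where it is left
- drawer_pull (a point): middle of the steel bar pull on the drawer's front: a bar 9 mm thick and 82 mm long along the steriliser's y, its axis 34 mm above the table and 25 mm in front of the drawer's 12 mm thick, 44 mm high white front; it moves with the drawer, and lies 37 mm in front of the steriliser's front face when the drawer is home
- pan_floor (a point): centre of the floor of the drawer's steel pan, 21 mm above the table; axes as the steriliser's; the pan is 145 (x) x 180 (y) mm inside with walls 29 mm high; moves with the drawer
- power_key_top (a point): the red square key on the control deck on top of the steriliser, cap 26 x 30 mm, standing 8 mm proud of the 98 mm high deck; the point is the centre of its top face. Power; farthest left (+y)
- short_key_top (a point): the white square key on the control deck on top of the steriliser, cap 26 x 30 mm, standing 8 mm proud of the 98 mm high deck; the point is the centre of its top face. Short programme; second from the left; not to be pressed
- long_key_top (a point): the blue square key on the control deck on top of the steriliser, cap 26 x 30 mm, standing 8 mm proud of the 98 mm high deck; the point is the centre of its top face. Long programme; third from the left
- start_key_top (a point): the green square key on the control deck on top of the steriliser, cap 26 x 30 mm, standing 8 mm proud of the 98 mm high deck; the point is the centre of its top face. Start; farthest right (-y)
- power_key (a joint): travel of the red key: 0 = up at rest, grows to 0.005 m fully pressed straight down (about 3.6 N); it springs back by itself
- short_key (a joint): travel of the white key: 0 = up at rest, grows to 0.005 m fully pressed straight down (about 3.6 N); it springs back by itself
- long_key (a joint): travel of the blue key: 0 = up at rest, grows to 0.005 m fully pressed straight down (about 3.6 N); it springs back by itself
- start_key (a joint): travel of the green key: 0 = up at rest, grows to 0.005 m fully pressed straight down (about 3.6 N); it springs back by itself
- spray: white spray bottle with a green-banded label and white cap, upright in the drawer pan in front of the steriliser's front wall; 170 mm high; body 46 mm across up to 142 mm, then cap 29 mm across from 142 to 170 mm; 0.16 kg. Origin: centre of its underside, z up along the bottle
- rod_electrode_1: chrome rod electrode 117 mm long, 20 mm thick, lying in the drawer pan left of the bottle, parallel to the pan's sides. Origin: centre of its underside, long axis y
- rod_electrode_2: chrome rod electrode, as the other one, lying in the drawer pan right of the bottle. Origin: centre of its underside, long axis y
- product_tray: flat stainless tray fixed to the table on the robot's right, 122 (x) x 197 (y) x 22 mm, floor 2 mm thick, inside 112 x 186 mm. Origin: centre of its underside. Its -y end holds a cream jar and a small brown bottle; its +y end (about y = -10 to +93 mm) is free
- cream_jar: round cream jar, white with a grey lid, 63 mm across, 45 mm high, standing in the product tray's -y end. Origin: centre of its underside
- peel_bottle: small brown bottle with a black cap, 31 mm across, 88 mm high, standing in the product tray's -y end. Origin: centre of its underside
- cream_tube: cream tube lying near the table's front edge on the right, 43 x 146 x 30 mm, long axis y; a bystander. Origin: centre of its underside
- balm_tin: round white tin with an ochre lid, 65 mm across, 29 mm high, on the table's left wing; a bystander. Origin: centre of its underside
Not all that is in view belongs to the job. What is shaped like the spray but pink is not meant.

How it is judged:
By the outcome, as a careful person would: the job done as asked, in the order asked, and still so for the second after the job is handed in, with the robot touching nothing.
It also fails if it takes over 58 s, if anything falls off the work surface, if the arm or the gripper's body presses on something with over 40 N, if the wrist force passes 120 N, or if a joint passes its speed limit or range.

## Robot

A 6-joint arm with a two-finger parallel gripper is mounted at the origin on a cart in front of the work surface, level with it; the furniture and walls round the work are solid. World frame = base frame: x ahead of the robot, y to its left, z up, the work surface at z = 0. Lengths are in mm, angles in rad, forces in N, time in s.
With the tool pointing down it reaches from about 400 to 925 mm from the base axis. Payload 12.5 kg.
Tool frame: the origin (TCP) lies between the finger pads; the fingertips stand env.tip_extent ahead of it and the grasp point (between the pads) lies 11 mm behind it (env.tip_extent is the distance from the TCP to the fingertips, in mm); z points along the fingers, y is the line along which they close (so a half turn about z gives the same grasp; the last joint's range is limited). The gripper opens to 95 mm and grips with 3 to 60 N. Pads are 20 mm wide; open, the fingers measure 119 mm over their backs; the gripper's body (75 mm by 180 mm) begins 59 mm behind the grasp point.
Start: joints at [1.002, 0.491, 1.559, -0, 1.092, -0.106], TCP at [279.023, 559.282, 189.161] pointing down, gripper open.
Joint ranges: [-3.1, 3.1], [-0.84, 2.19], [0.05, 2.79], [-1.13, 4.28], [0.06, 2.93], [-2.69, 2.69]. Speed limits (rad/s): [2.22, 2.22, 2.79, 3.14, 3.14, 3.14].

## Interface

Orientations are given as [roll, pitch, yaw] about the fixed x, y, z axes, in that order (R = Rz(yaw) Ry(pitch) Rx(roll)).
In Python, from cell import env gives the robot as it stands.
- The arm moves only by the tool carry_out, never from a script. Its argument "motion" is a list of rows, each a list of 5 numbers: the shift along the tool's x, y, z in mm, then the turn about the tool's z in degrees, then the closure, from 0 (fully open) to 1 (shut). A call has 1 to 12 rows; each row shifts and turns the commanded pose from where the row before left it, along the tool's axes as they then stand; what a row does not reach is not made up. A row lasts 1/10 s, in which the tool goes at most 50 mm and 8.59 degrees, less where a joint would pass 70% of its speed; a pose out of reach is approached as far as the arm can. A call with a gripper value outside its range is refused whole. The fingers move at their own pace and stop on an object; the grip force is fixed at half the most. Time passes only in rows, so rows that do not move let the fingers close. It gives the time, the measured TCP pose, the force, the opening and the grip force at its end, in the units of the state.
- env.state(): the state, without advancing time (a new reading comes with each control period).
- env.read_camera(name): name is "side" or "top"; returns a dict with "color" (384x512x3 uint8, red, green, blue), "K" (3x3 intrinsics, pixels), "dist" ([k1, k2, p1, p2, k3] as OpenCV has them; the pictures are not rectified), "R" (3x3) and "t" (3): a world point X has camera coordinates R X + t. Camera axes: x right, y down, z forward; pixel columns grow to the right and rows downward; lengths in mm; the calibration is good to about 2 mm. A picture is of the moment at which its call begins. There is no depth.
- env.job_done(): hands the job in; it is judged then, once.
The state is a dict: "t": time; "joints": joint angles; "qvel": joint speeds; "tau": joint torques, N m; "eef_pos": TCP position; "tcp_rot": TCP orientation; "ft_force": force on the tool from outside, world axes, zero at the start; "moment": the same for the moment, N m; "opening": opening from 0.0 (shut) to 1.0 (fully open); "grip_force": force on a finger pad.
Only numpy, scipy, OpenCV 4.12 (cv2) and the standard library are available. Lean on these libraries where they do the work, as an engineer would, in place of code of your own. Each camera call takes 0.05 s, during which the arm holds its last target. There are 200 camera calls.

## Working session

There is one attempt and no reset: what is moved stays moved. The work goes in short steps, Python scripts to look and compute and a tool call to move; the robot and the scene stay as the last step left them, time stands still between calls to the robot, and variables do not carry over. Pictures are saved under pics/ and viewed, at most 10 in all, crops included, and the job is handed in when it is done.

Besides the shell and the picture viewer there is one more tool, called as name([rows], argument=value, ...), one row to a line, values as JSON. carry_out: Moves the arm, as the interface text tells. Its arguments: {"type":"object","properties":{"motion":{"type":"array"}},"required":["motion"]}

```bash
mkdir -p pics; ls; python3 - <<'E'
from cell import env
import cv2
print(env.state(), env.tip_extent)
for n in("side","top"):
    c=env.read_camera(n); cv2.imwrite(f"pics/{n}0.png",cv2.resize(c["color"][:,:,::-1],(800,600),interpolation=cv2.INTER_CUBIC))
    print(n,c["K"],c["dist"],c["R"],c["t"], -c["R"].T@c["t"])
E
```

```text
pics
{'t': 0.0, 'joints': array([ 1.00235908e+00,  4.91566189e-01,  1.55949183e+00,  7.88733128e-06,
        1.09166789e+00, -1.05598914e-01]), 'qvel': array([ 0.00048844, -0.00010763,  0.00134153,  0.00033276,  0.00028783,
        0.000604  ]), 'tau': array([ 7.80684186e-04, -6.12633634e+01, -2.58186400e+01,  6.93103625e-02,
        4.80963592e-02, -7.99474287e-05]), 'eef_pos': array([278.87900312, 559.01300286, 188.54304579]), 'tcp_rot': array([-3.14046645e+00, -1.26404163e-04,  2.67875061e+00]), 'ft_force': array([-0.28563647, -0.63735705,  0.59938512]), 'moment': array([-0.04804781, -0.02976535,  0.02920189]), 'grip_force': 0.0, 'opening': 1.0023280179807623} 8.0
side [[398.41526595   0.         253.26910909]
 [  0.         398.41526595 197.72488741]
 [  0.           0.           1.        ]] [-0.10900662  0.          0.          0.          0.        ] [[ 0.98424573 -0.1765508  -0.00949493]
 [-0.11660829 -0.60783274 -0.78545647]
 [ 0.13290164  0.77418936 -0.61884407]] [-451.57445902   70.6661626  1334.28899601] [  275.37129399 -1069.7649757    876.93435939]
top [[399.25105639   0.         253.97579488]
 [  0.         399.25105639 199.79389032]
 [  0.           0.           1.        ]] [-0.03256636  0.          0.          0.          0.        ] [[-0.0110794  -0.99993033  0.00407163]
 [-0.98838016  0.01033391 -0.15165049]
 [ 0.15159785 -0.00570451 -0.98842579]] [-119.95724073  486.81762976  993.10755918] [ 329.27886135 -119.31441748 1055.927682  ]
```

View pics/side0.png

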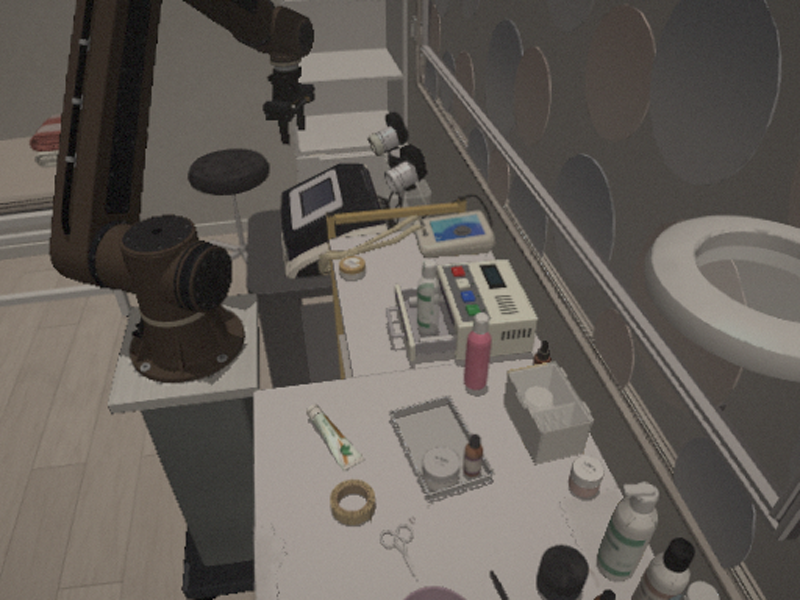

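View pics/top0.png

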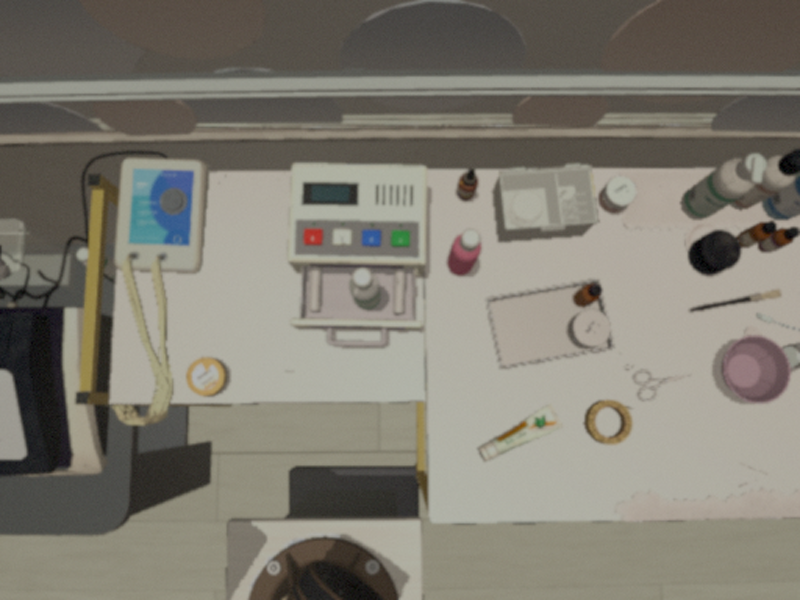

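Top picture: the steriliser is at about (358,215), with red (313,237), white (342,237), blue (371,238) and green (400,239) keys. The white/green spray stands in the drawer at (364,287) and the electrodes are at (315,290) and (399,290). The tray is at (550,322), with its free end on the left.

There are two spray-shaped candidates: white with a green band at top (364,287), in the drawer, and pink at (465,252), on the table. The white one in the drawer fits the description. I'll confirm it in a crop.

```bash
python3 - <<'E'
from cell import env
import cv2, numpy as np
c=env.read_camera("top")["color"][:,:,::-1]; s=env.read_camera("side")["color"][:,:,::-1]
f=lambda im,x,y,w,h,k:cv2.resize(im[y:y+h,x:x+w],None,fx=k,fy=k,interpolation=cv2.INTER_CUBIC)
a=f(c,180,98,100,130,4); b=f(s,240,160,100,130,4)  # 400x520 each
cv2.imwrite("pics/crop1.png",np.hstack([a,b]))
cv2.imwrite("pics/crop2.png",np.hstack([f(c,300,170,100,75,4),f(s,240,245,100,75,4)]))
E
```

```text
(no output)
```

View pics/crop1.png

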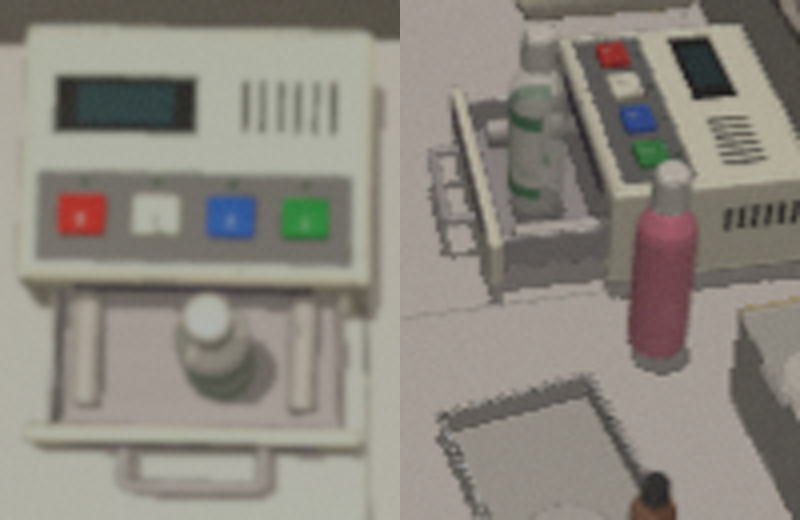

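View pics/crop2.png

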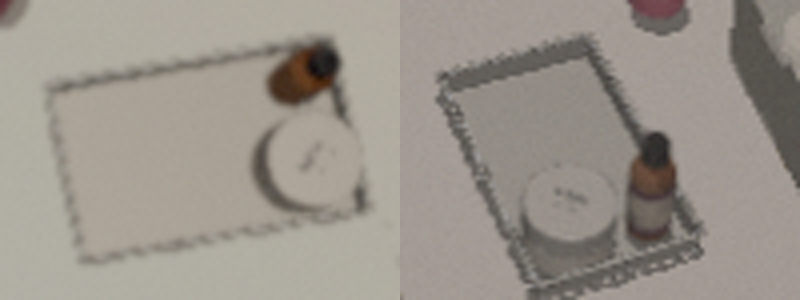

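Crop 1 confirms it: the white spray has green bands and its cap is at crop (208,315). The keys are at red (82,214), white (156,214), blue (231,217) and green (305,218), and the pull bar's middle is at about (196,490). Crop 2 gives the tray rim corners (50,85), (320,42), (365,208) and (82,260).

```bash
cat > h.py <<'E'
from cell import env
import cv2, numpy as np
def unproj(c,uv,z):
    p=cv2.undistortPoints(np.array([[uv]],float),c["K"],np.array(c["dist"],float))[0,0]
    d=c["R"].T@np.array([p[0],p[1],1]); o=-c["R"].T@c["t"]
    return o+d*(z-o[2])/d[2]
def crop(u,v,x,y,k=4): return ((u+.5)/k-.5+x,(v+.5)/k-.5+y)
def proj(c,X): return cv2.projectPoints(np.array([X],float),cv2.Rodrigues(c["R"])[0],c["t"],c["K"],np.array(c["dist"],float))[0][0,0]
E
python3 - <<'E'
from h import *
c=env.read_camera("top")
for n,u,v,z in [("red",82,214,106),("white",156,214,106),("blue",231,217,106),("green",305,218,106),("cap",208,315,191),("TL",25,27,98),("TR",372,35,98),("FL",22,276,98),("FR",368,287,98),("pullL",123,488,34),("pullR",270,490,34),("frontL",27,432,43),("frontR",365,437,43),("e1a",90,297,41),("e1b",86,403,41),("e2a",302,303,41),("e2b",298,409,41)]:
    print(n,unproj(c,crop(u,v,180,98),z).round(1))
for u,v in [(50,85),(320,42),(365,208),(82,260)]: print("tray",unproj(c,crop(u,v,300,170),22).round(1))
print("jar",unproj(c,crop(313,160,300,170),45).round(1),"peel",unproj(c,crop(322,63,300,170),88).round(1))
s=env.read_camera("side")
for n,u,v,z in [("cap",538,37,191),("base",536,208,21),("red",613,54,106),("green",650,152,106)]:
    print("side",n,unproj(s,crop(u-400,v,240,160),z).round(1))
print("pink top",unproj(c,(470/1.5625,238/1.5625),170).round(1))
E
```

```text
red [597.2   6.  106. ]
white [596.7 -39.4 106. ]
blue [594.3 -85.4 106. ]
green [ 593.2 -130.8  106. ]
cap [514.8 -75.5 191. ]
TL [721.8  44.4  98. ]
TR [ 714.2 -174.5   98. ]
FL [560.5  43.6  98. ]
FR [ 551.4 -169.    98. ]
pullL [435.6 -12.6  34. ]
pullR [ 433.3 -107.    34. ]
frontL [471.3  48.2  43. ]
frontR [ 465.8 -168.2   43. ]
e1a [559.8   8.8  41. ]
e1b [490.1  10.8  41. ]
e2a [ 554.4 -128.9   41. ]
e2b [ 484.7 -125.6   41. ]
tray [ 510.  -278.6   22. ]
tray [ 537.1 -459.1   22. ]
tray [ 426.4 -482.2   22. ]
tray [ 394.8 -295.6   22. ]
jar [ 455.5 -442.5   45. ] peel [ 510.6 -437.9   88. ]
side cap [510.7 -83.1 191. ]
side base [512.5 -85.2  21. ]
side red [596.7   2.1 106. ]
side green [ 591.1 -133.6  106. ]
pink top [ 574.  -232.9  170. ]
```

carry_out([
  [0, 0, -15, -8.2, 0],
  [0, 0, -15, -8.2, 0],
  [0, 0, -15, -8.2, 0],
  [-18, -45, 0, 0, 0],
  [-18, -45, 0, 0, 0],
  [-18, -45, 0, 0, 0],
  [-18, -45, 0, 0, 0],
  [-18, -45, 0, 0, 0],
  [-18, -45, 0, 0, 0],
  [-18, -45, 0, 0, 0],
  [-18, -45, 0, 0, 0],
  [-18, -45, 0, 0, 0],
])

```text
t: 1.5
eef_pos: [427.7, 147.2, 234.4]
tcp_rot: [3.141, 0.001, 3.108]
ft_force: [0.8, 0.5, 0.2]
opening: 0.998
grip_force: 0.0
```

carry_out([
  [-15.5, -37.2, 0, 0, 0],
  [-15.5, -37.2, 0, 0, 0],
  [-15.5, -37.2, 0, 0, 0],
  [-15.5, -37.2, 0, 0, 0],
  [-15.5, -37.2, 0, 0, 0],
  [-15.5, -37.2, 0, 0, 0],
  [0, 0, 0, 0, 0],
])

```text
t: 2.2
eef_pos: [514.1, -80.8, 233.8]
tcp_rot: [-3.141, 0.0, 3.105]
ft_force: [0.6, -0.1, 0.3]
opening: 1.004
grip_force: 0.0
```

```bash
python3 - <<'E'
from h import *
s=env.read_camera("side")["color"][:,:,::-1]; c=env.read_camera("top")["color"][:,:,::-1]
f=lambda im,x,y,w,h,k:cv2.resize(im[y:y+h,x:x+w],None,fx=k,fy=k,interpolation=cv2.INTER_CUBIC)
cv2.imwrite("pics/a.png",np.hstack([f(c,180,98,100,130,4),f(s,220,110,100,130,4)]))
print(env.state()["eef_pos"])
E
```

```text
[512.63460601 -77.55002339 233.78179714]
```

View pics/a.png

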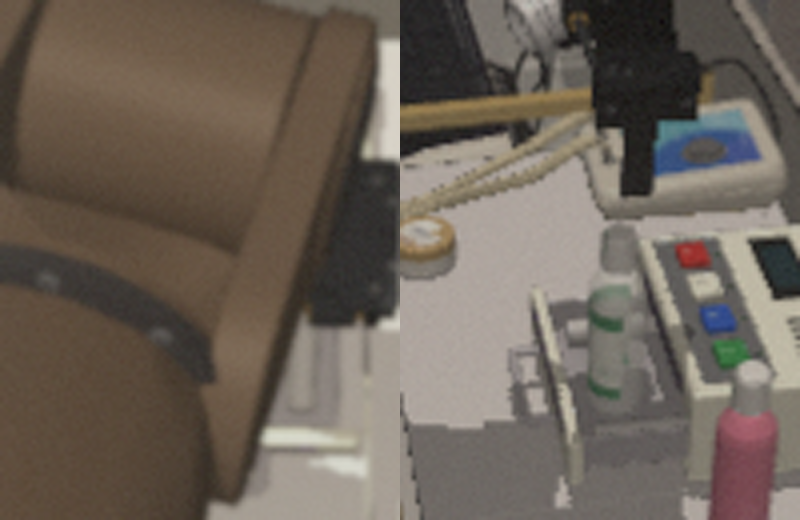

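The side view shows the gripper above the bottle, its near fingertip at (635,193) and the cap at (619,240). Its narrow side lies along x. Now I'll descend and grip.

carry_out([
  [0, 0, 35, 0, 0],
  [0, 0, 35, 0, 0],
  [0, 0, 25, 0, 0],
  [0, 0, 10, 0, 0],
  [0, 0, 0, 0, 0],
  [0, 0, 0, 0, 0.5],
  [0, 0, 0, 0, 0.6],
  [0, 0, 0, 0, 0.7],
  [0, 0, 0, 0, 0.7],
  [0, 0, 0, 0, 0.7],
  [0, 0, 0, 0, 0.7],
])

```text
t: 3.4
eef_pos: [512.9, -77.1, 129.3]
tcp_rot: [3.142, 0.0, 3.108]
ft_force: [-0.7, 0.9, -0.1]
opening: 0.551
grip_force: 0.2
```

carry_out([
  [0, 0, 0, 0, 0.8],
  [0, 0, 0, 0, 0.8],
  [0, 0, 0, 0, 0.8],
  [0, 0, 0, 0, 0.8],
])

```text
t: 3.8
eef_pos: [512.9, -77.1, 129.2]
tcp_rot: [3.141, 0.0, 3.108]
ft_force: [0.4, 0.8, 0.2]
opening: 0.474
grip_force: 30.0
```

carry_out([
  [0, 0, -5, 0, 0.8],
  [0, 0, -15, 0, 0.8],
  [0, 0, -20, 0, 0.8],
  [0, 0, -15, 0, 0.8],
  [0, -10, -5, 0, 0.8],
  [4, -20, 0, 0, 0.8],
  [6, -32, 0, 0, 0.8],
  [7, -40, 0, 0, 0.8],
  [7, -40, 0, 0, 0.8],
  [7, -40, 0, 0, 0.8],
  [7, -40, 0, 0, 0.8],
  [6, -40, 0, 0, 0.8],
])

```text
t: 5.0
eef_pos: [458.9, -339.6, 188.5]
tcp_rot: [3.141, -0.001, 3.108]
ft_force: [1.9, 0.1, -2.1]
opening: 0.477
grip_force: 30.0
```

carry_out([
  [0, 0, 20, 0, 0.8],
  [0, 0, 20, 0, 0.8],
  [0, 0, 20, 0, 0.8],
  [0, 0, 8, 0, 0.8],
  [0, 0, 0, 0, 0.8],
])

```text
t: 5.5
eef_pos: [459.5, -337.4, 119.9]
tcp_rot: [3.14, -0.002, 3.108]
ft_force: [0.0, -0.3, -1.4]
opening: 0.475
grip_force: 30.0
```

```bash
python3 - <<'E'
from h import *
C=env.read_camera("top");S=env.read_camera("side");s=S["color"][:,:,::-1]; c=C["color"][:,:,::-1]
f=lambda im,x,y,w,h,k:cv2.resize(im[y:y+h,x:x+w],None,fx=k,fy=k,interpolation=cv2.INTER_CUBIC)
cv2.imwrite("pics/b.png",np.hstack([f(c,180,98,100,130,4),f(s,240,210,100,130,4)]))
print(env.state()["eef_pos"],env.state()["ft_force"])
for X in [(460,-338,2)]: print((proj(S,X)-[240,210])*4)
E
```

```text
[ 460.27783022 -337.8168555   121.58957661] [-0.13696956  0.57790282 -1.64460149]
[138.29936226 260.36574102]
```

View pics/b.png

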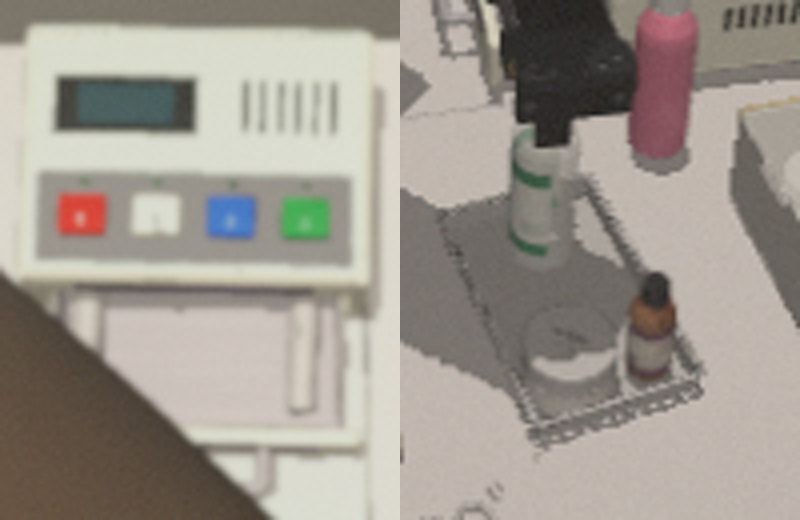

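The bottle hangs upright over the free end of the tray, with its base at about (540,268). The electrodes are still in the pan. I'll lower it until it touches.

carry_out([
  [0, 0, 5, 0, 0.8],
  [0, 0, 3, 0, 0.8],
  [0, 0, 2, 0, 0.8],
  [0, 0, 0, 0, 0.8],
])

```text
t: 6.0
eef_pos: [460.1, -337.4, 111.0]
tcp_rot: [3.141, -0.0, 3.108]
ft_force: [0.4, -0.8, -1.4]
opening: 0.473
grip_force: 30.0
```

carry_out([
  [0, 0, 1, 0, 0.8],
  [0, 0, 0, 0, 0.8],
])

```text
t: 6.2
eef_pos: [460.2, -337.5, 110.1]
tcp_rot: [3.142, 0.0, 3.108]
ft_force: [0.1, 0.0, -2.4]
opening: 0.477
grip_force: 30.0
```

carry_out([
  [0, 0, 1, 0, 0.8],
  [0, 0, 0, 0, 0.8],
])

```text
t: 6.4
eef_pos: [460.5, -337.6, 109.8]
tcp_rot: [-3.141, 0.001, 3.108]
ft_force: [0.3, 2.0, 3.9]
opening: 0.474
grip_force: 30.0
```

It's in contact, with the force now upwards. Release and rise.

carry_out([
  [0, 0, 0, 0, 0.45],
  [0, 0, 0, 0, 0.4],
  [0, 0, 0, 0, 0.2],
  [0, 0, 0, 0, 0],
  [0, 0, 0, 0, 0],
  [0, 0, 0, 0, 0],
  [0, 0, 0, 0, 0],
  [0, 0, -10, 0, 0],
  [0, 0, -30, 0, 0],
  [0, 0, -40, 0, 0],
  [0, 0, -40, 0, 0],
  [0, 0, 0, 0, 0],
])

```text
t: 7.6
eef_pos: [461.6, -338.7, 235.0]
tcp_rot: [-3.136, 0.007, 3.108]
ft_force: [1.0, -0.4, -0.4]
opening: 1.003
grip_force: 0.0
```

carry_out([
  [8, 35, 0, 0, 1],
  [8, 40, 0, 0, 1],
  [8, 40, 0, 0, 1],
  [8, 40, 0, 0, 1],
  [8, 40, 0, 0, 1],
  [8, 40, 0, 0, 1],
  [8, 40, 0, 0, 1],
  [5, 0, 0, 0, 1],
  [0, 0, 0, 0, 1],
])

```text
t: 8.5
eef_pos: [408.0, -60.0, 229.3]
tcp_rot: [-3.141, 0.0, 3.11]
ft_force: [0.2, 0.1, -0.5]
opening: 0.298
grip_force: 0.0
```

carry_out([
  [0, 0, 40, 0, 1],
  [0, 0, 40, 0, 1],
  [0, 0, 40, 0, 1],
  [0, 0, 30, 0, 1],
  [0, 0, 20, 0, 1],
  [0, 0, 0, 0, 1],
])

```text
t: 9.1
eef_pos: [407.6, -61.4, 57.0]
tcp_rot: [3.14, -0.004, 3.107]
ft_force: [-0.6, -0.5, -0.6]
opening: 0.006
grip_force: 0.0
```

carry_out([
  [0, 0, 15, 0, 1],
  [0, 0, 10, 0, 1],
  [0, 0, 0, 0, 1],
])

```text
t: 9.4
eef_pos: [408.4, -61.0, 33.9]
tcp_rot: [3.141, -0.001, 3.108]
ft_force: [0.1, 1.5, -0.4]
opening: 0.003
grip_force: 0.0
```

```bash
python3 - <<'E'
from h import *
S=env.read_camera("side");s=S["color"][:,:,::-1]
f=lambda im,x,y,w,h,k:cv2.resize(im[y:y+h,x:x+w],None,fx=k,fy=k,interpolation=cv2.INTER_CUBIC)
cv2.imwrite("pics/c.png",f(s,220,150,133,150,4))
print(env.state()["eef_pos"],env.state()["ft_force"])
E
```

```text
[408.47488086 -60.9419464   34.31966134] [-0.51422839 -1.13167992 -0.63713926]
```

View pics/c.png

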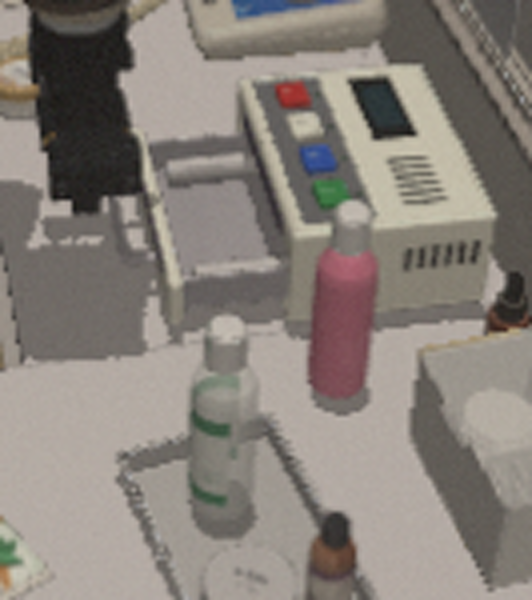

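The bottle stands upright in the tray at (222,530). The closed fingertips at (88,205) are in front of the pull and behind nothing else. Now I'll push.

carry_out([
  [-5, 0, 0, 0, 1],
  [-5, 0, 0, 0, 1],
  [-5, 0, 0, 0, 1],
  [-7, 0, 0, 0, 1],
  [-8, 0, 0, 0, 1],
  [-8, 0, 0, 0, 1],
  [-8, 0, 0, 0, 1],
  [-8, 0, 0, 0, 1],
  [-8, 0, 0, 0, 1],
  [-8, 0, 0, 0, 1],
])

```text
t: 10.45
eef_pos: [479.0, -62.9, 34.1]
tcp_rot: [3.141, -0.0, 3.108]
ft_force: [0.1, 1.2, -0.2]
opening: 0.009
grip_force: 0.0
```

The force reads zero, so I'll look.

```bash
python3 - <<'E'
from h import *
S=env.read_camera("side");s=S["color"][:,:,::-1]
f=lambda im,x,y,w,h,k:cv2.resize(im[y:y+h,x:x+w],None,fx=k,fy=k,interpolation=cv2.INTER_CUBIC)
cv2.imwrite("pics/d.png",f(s,220,150,133,90,5))
print(env.state()["eef_pos"],env.state()["ft_force"])
E
```

```text
[480.2557396  -63.13907678  34.16194583] [ 1.38884127 -0.66680903 -0.96571112]
```

View pics/d.png

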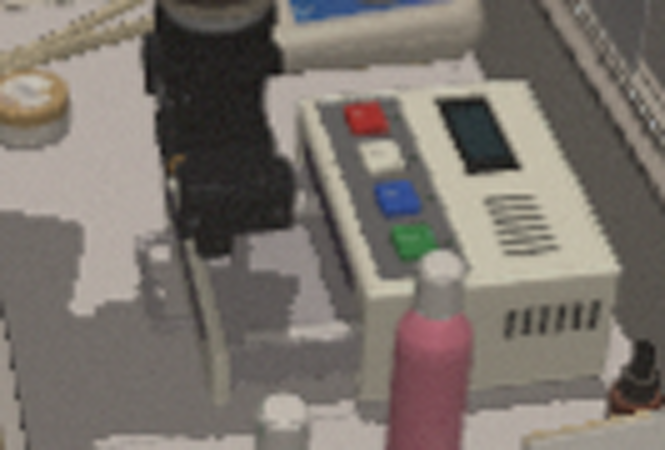

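```bash
python3 - <<'E'
from h import *
S=env.read_camera("side")
st=env.state(); print(st["eef_pos"],st["opening"],st["ft_force"],env.tip_extent,st["joints"])
print("now tip pred crop d",[((proj(S,(480,-63,z))-[220,150])*5).round() for z in (26,60,85)])
print("pic c pred",[((proj(S,(408.4,-61,z))-[220,150])*4).round() for z in (26,60,85)], "a:",[((proj(S,(513,-78-53,z))-[220,110])*4+[400,0]).round() for z in (225,245)])
for n,X in [("front mid top",(463,-61,44)),("front R end",(463,-168,44)),("frontL",(469,48,44)),("pullR",(433,-101,34))]: print(n,((proj(S,X)-[220,150])*5).round())
E
```

```text
[479.40472542 -63.0185594   34.10633272] 0.0043116304281520836 [ 0.1580484  -0.50830224 -0.28155012] 8.0 [-2.67467433e-01  5.31051205e-01  2.05106346e+00  1.51846781e-04
  5.58712112e-01 -1.80515649e+00]
now tip pred crop d [array([214., 287.]), array([214., 248.]), array([214., 217.])]
pic c pred [array([ 86., 239.]), array([ 85., 207.]), array([ 84., 183.])] a: [array([635., 233.]), array([636., 210.])]
front mid top [188. 268.]
front R end [220. 374.]
frontL [168. 171.]
pullR [154. 323.]
```

The picture shows the fingertip at z≈60 where the readings imply 26. In pic "a" it was also about 35 high, so the tips passed cleanly above the bar and the drawer front. I'll back off and go about 34 mm lower, with a check on the way down.

carry_out([
  [0, 0, -10, 0, 1],
  [20, 0, -5, 0, 1],
  [26, 0, 0, 0, 1],
  [25, 0, 0, 0, 1],
  [0, 0, 15, 0, 1],
  [0, 0, 12, 0, 1],
  [0, 0, 10, 0, 1],
  [0, 0, 0, 0, 1],
])

```text
t: 11.35
eef_pos: [406.9, -60.4, 11.6]
tcp_rot: [3.141, -0.001, 3.108]
ft_force: [0.4, -0.1, -0.1]
opening: 0.003
grip_force: 0.0
```

```bash
python3 - <<'E'
from h import *
S=env.read_camera("side");s=S["color"][:,:,::-1]
f=lambda im,x,y,w,h,k:cv2.resize(im[y:y+h,x:x+w],None,fx=k,fy=k,interpolation=cv2.INTER_CUBIC)
cv2.imwrite("pics/e.png",f(s,210,160,100,90,6))
e=env.state()["eef_pos"];print(e,env.state()["ft_force"])
print([((proj(S,(e[0],e[1],z))-[210,160])*6).round() for z in (5,26,40,60)])
E
```

```text
[407.11093477 -60.47267827  12.04803644] [ 0.54481125 -1.32914884 -0.22172646]
[array([188., 326.]), array([187., 298.]), array([186., 278.]), array([185., 250.])]
```

View pics/e.png

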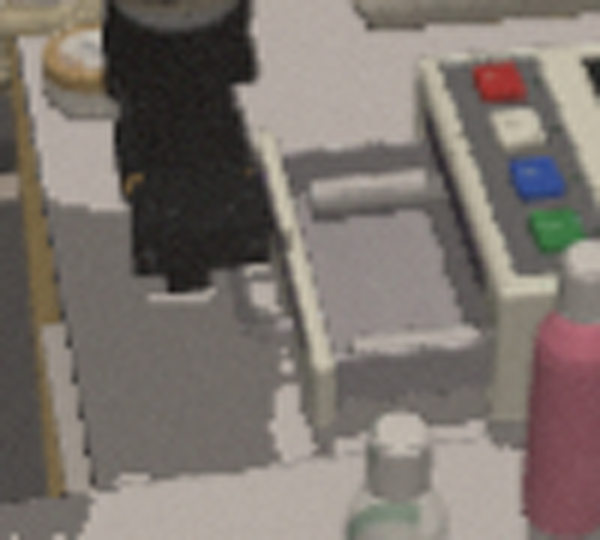

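The tip is at row 290, so about z 33–37 with the reading at 12. I'll go 12 mm lower and push.

carry_out([
  [0, 0, 7, 0, 1],
  [0, 0, 5, 0, 1],
  [0, 0, 0, 0, 1],
  [-5, 0, 0, 0, 1],
  [-5, 0, 0, 0, 1],
  [-5, 0, 0, 0, 1],
  [-4, 0, 0, 0, 1],
  [-4, 0, 0, 0, 1],
])

```text
t: 12.2
eef_pos: [430.6, -61.3, 0.2]
tcp_rot: [3.141, -0.0, 3.108]
ft_force: [-1.6, -0.7, 2.3]
opening: 0.007
grip_force: 0.9
```

carry_out([
  [-5, 0, 0, 0, 1],
  [-6, 0, 0, 0, 1],
  [-7, 0, 0, 0, 1],
  [-7, 0, 0, 0, 1],
])

```text
t: 12.6
eef_pos: [455.9, -62.1, 0.1]
tcp_rot: [3.141, -0.0, 3.108]
ft_force: [-1.8, -0.8, 0.7]
opening: 0.005
grip_force: 1.0
```

```bash
python3 - <<'E'
from h import *
S=env.read_camera("side");s=S["color"][:,:,::-1]
cv2.imwrite("pics/f.png",cv2.resize(s[160:250,210:310],None,fx=6,fy=6,interpolation=cv2.INTER_CUBIC))
print(env.state()["eef_pos"],env.state()["ft_force"])
E
```

```text
[ 4.57307574e+02 -6.23714837e+01  1.89356596e-01] [ 1.19185905 -0.98371924 -0.86862402]
```

View pics/f.png

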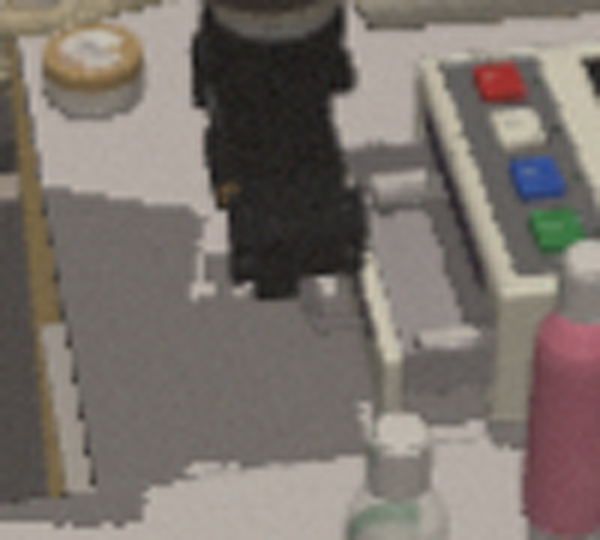

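The drawer is moving, its front edge now at (380,330). I'll keep pushing until the force rises.

carry_out([
  [-6, 0, 0, 0, 1],
  [-7, 0, 0, 0, 1],
  [-7, 0, 0, 0, 1],
  [-7, 0, 0, 0, 1],
  [-6, 0, 0, 0, 1],
  [-4, 0, 0, 0, 1],
  [-3, 0, 0, 0, 1],
])

```text
t: 13.35
eef_pos: [495.7, -63.5, 0.1]
tcp_rot: [3.141, 0.0, 3.108]
ft_force: [-1.2, 1.0, 0.7]
opening: 0.006
grip_force: 0.9
```

carry_out([
  [-3, 0, 0, 0, 1],
  [-2, 0, 0, 0, 1],
  [0, 0, 0, 0, 1],
])

```text
t: 13.65
eef_pos: [500.7, -63.7, 0.1]
tcp_rot: [-3.142, 0.001, 3.108]
ft_force: [-0.3, 0.1, -0.1]
opening: 0.005
grip_force: 0.0
```

carry_out([
  [-2, 0, 0, 0, 1],
  [-2, 0, 0, 0, 1],
  [-2, 0, 0, 0, 1],
])

```text
t: 13.95
eef_pos: [503.5, -63.6, -0.1]
tcp_rot: [3.141, -0.006, 3.108]
ft_force: [-19.6, -5.3, 12.9]
opening: -0.0
grip_force: 9.4
```

carry_out([
  [-2, 0, 0, 0, 1],
  [-1, 0, 0, 0, 1],
])

```text
t: 14.15
eef_pos: [503.5, -63.5, -0.2]
tcp_rot: [3.14, -0.012, 3.109]
ft_force: [-29.6, -8.0, 20.0]
opening: 0.006
grip_force: 14.3
```

The drawer is at the stop: 30 N, and TCP x 503.5 against about 504 expected. I'll back off and rise.

carry_out([
  [10, 0, 0, 0, 1],
  [15, 0, 0, 0, 1],
  [10, 0, -10, 0, 1],
  [0, 0, -40, 0, 1],
  [0, 0, -40, 0, 1],
  [0, 0, -30, 0, 1],
  [0, 0, 0, 0, 1],
])

```text
t: 14.85
eef_pos: [476.2, -63.2, 124.4]
tcp_rot: [-3.14, 0.008, 3.108]
ft_force: [-0.0, -1.3, -0.1]
opening: 0.002
grip_force: 0.0
```

```bash
python3 - <<'E'
from h import *
S=env.read_camera("side");s=S["color"].astype(int)
print(env.state()["eef_pos"],env.state()["ft_force"])
# compare the image now with expected drawer front right end at home / out; print gray profile along a line at z=30,y=-168-ish
x=np.arange(440,565,4)
u=np.array([proj(S,(a,-168-0.0*(a),44)) for a in x]); print([int(s[int(round(v)),int(round(q))].mean()) for q,v in u])
u=np.array([proj(S,(a,-66-40,34)) for a in x]); print([int(s[int(round(v)),int(round(q))].mean()) for q,v in u])
T=env.read_camera("top");t=T["color"].astype(int)
for y in (-160,-100,-63,-30,35):
    u=np.array([proj(T,(a,y,40)) for a in x]); print(y,[int(t[int(round(v)),int(round(q))].mean()) for q,v in u])
E
```

```text
[475.33879054 -63.02468051 122.41343701] [ 0.56216697 -0.55512522 -0.44944638]
[107, 106, 107, 107, 106, 107, 108, 105, 107, 107, 103, 107, 107, 106, 108, 110, 134, 169, 168, 167, 167, 146, 108, 96, 91, 102, 120, 110, 98, 121, 125, 122]
[106, 107, 109, 105, 108, 106, 106, 108, 107, 108, 107, 106, 105, 108, 106, 107, 105, 105, 100, 95, 111, 130, 127, 120, 116, 111, 92, 114, 174, 179, 151, 89]
-160 [149, 151, 151, 150, 150, 149, 140, 117, 102, 83, 83, 83, 63, 72, 66, 55, 50, 56, 52, 49, 51, 51, 63, 68, 53, 48, 48, 48, 59, 74, 113, 120]
-100 [112, 97, 67, 56, 49, 45, 44, 47, 51, 57, 62, 68, 70, 76, 74, 74, 74, 74, 74, 75, 72, 74, 73, 74, 74, 73, 76, 75, 75, 77, 74, 76]
-63 [84, 93, 97, 95, 72, 59, 57, 54, 54, 52, 58, 73, 76, 73, 75, 79, 77, 77, 79, 77, 73, 82, 81, 84, 86, 90, 94, 95, 96, 100, 101, 98]
-30 [58, 57, 54, 56, 56, 58, 54, 58, 57, 57, 56, 56, 58, 56, 59, 54, 49, 51, 56, 64, 68, 66, 65, 70, 78, 81, 84, 90, 91, 98, 97, 99]
35 [62, 63, 61, 63, 66, 65, 62, 61, 61, 63, 65, 64, 65, 64, 63, 65, 65, 63, 67, 64, 61, 66, 61, 60, 58, 67, 70, 70, 77, 88, 86, 91]
```

```bash
python3 - <<'E'
from h import *
S=env.read_camera("side");s=S["color"].astype(int).mean(2)
x=np.arange(440,565,5)
old=cv2.resize(cv2.imread("pics/e.png"),(100,90),interpolation=cv2.INTER_AREA).astype(int).mean(2)
f=cv2.resize(cv2.imread("pics/f.png"),(100,90),interpolation=cv2.INTER_AREA).astype(int).mean(2)
print(list(x))
for y in (-155,-145,-135,-125,-115,-95,-85):
    U=[proj(S,(a,y,44)) for a in x]
    for n,im,o in (("e",old,(210,160)),("f",f,(210,160)),("now",s,(0,0))):
        print(y,n,[int(im[int(round(v-o[1])),int(round(q-o[0]))]) if q-o[0]<99 and v-o[1]<89 else 0 for q,v in U])
E
```

```text
[np.int64(440), np.int64(445), np.int64(450), np.int64(455), np.int64(460), np.int64(465), np.int64(470), np.int64(475), np.int64(480), np.int64(485), np.int64(490), np.int64(495), np.int64(500), np.int64(505), np.int64(510), np.int64(515), np.int64(520), np.int64(525), np.int64(530), np.int64(535), np.int64(540), np.int64(545), np.int64(550), np.int64(555), np.int64(560)]
-155 e [109, 115, 110, 96, 113, 132, 114, 95, 94, 96, 95, 96, 97, 95, 95, 95, 93, 97, 96, 96, 97, 98, 98, 103, 121]
-155 f [109, 109, 107, 108, 107, 107, 107, 108, 107, 106, 92, 100, 133, 139, 94, 96, 94, 95, 96, 96, 98, 96, 95, 104, 119]
-155 now [0, 0, 0, 0, 0, 0, 0, 0, 0, 0, 0, 0, 0, 0, 0, 0, 0, 0, 0, 0, 0, 0, 0, 0, 0]
-145 e [105, 164, 108, 93, 158, 183, 155, 118, 126, 127, 114, 109, 110, 153, 147, 124, 109, 110, 148, 163, 154, 129, 114, 103, 105]
-145 f [109, 107, 110, 109, 109, 108, 109, 109, 108, 107, 91, 92, 176, 168, 131, 110, 107, 108, 147, 158, 148, 128, 112, 105, 106]
-145 now [0, 0, 0, 0, 0, 0, 0, 0, 0, 0, 0, 0, 0, 0, 0, 0, 0, 0, 0, 0, 0, 0, 0, 0, 0]
-135 e [108, 114, 106, 96, 116, 184, 167, 138, 132, 
[... 943 characters left out ...]
 0, 0, 0, 0, 0, 0, 0, 0, 0, 0, 0, 0]
-95 e [128, 141, 111, 91, 102, 171, 169, 133, 139, 139, 138, 138, 139, 140, 140, 138, 140, 140, 140, 141, 140, 130, 91, 92, 59]
-95 f [107, 109, 94, 98, 97, 92, 91, 98, 123, 108, 92, 75, 167, 185, 131, 137, 140, 138, 138, 140, 140, 130, 89, 90, 61]
-95 now [0, 0, 0, 0, 0, 0, 0, 0, 0, 0, 0, 0, 0, 0, 0, 0, 0, 0, 0, 0, 0, 0, 0, 0, 0]
-85 e [164, 171, 157, 81, 73, 180, 180, 140, 138, 138, 137, 136, 138, 143, 139, 140, 140, 140, 139, 141, 141, 126, 89, 88, 80]
-85 f [74, 40, 41, 36, 38, 86, 94, 127, 170, 110, 99, 67, 114, 182, 144, 138, 138, 135, 139, 138, 138, 128, 88, 91, 80]
-85 now [0, 0, 0, 0, 0, 0, 0, 0, 0, 0, 0, 0, 0, 0, 0, 0, 0, 0, 0, 0, 0, 0, 0, 0, 0]
```

```bash
python3 - <<'E'
from h import *
S=env.read_camera("side");s=S["color"].astype(int).mean(2)
x=np.arange(495,575,5)
for y in (-145,-125,-95,-85):
    print(y,[(int(a),int(s[int(round(v)),int(round(q))])) for a in x for q,v in [proj(S,(a,y,44))]])
E
```

```text
-145 [(495, 106), (500, 107), (505, 106), (510, 125), (515, 168), (520, 167), (525, 167), (530, 106), (535, 91), (540, 93), (545, 135), (550, 177), (555, 124), (560, 96), (565, 125), (570, 123)]
-125 [(495, 109), (500, 103), (505, 106), (510, 102), (515, 104), (520, 159), (525, 158), (530, 96), (535, 90), (540, 76), (545, 81), (550, 182), (555, 159), (560, 88), (565, 92), (570, 124)]
-95 [(495, 169), (500, 155), (505, 108), (510, 91), (515, 89), (520, 140), (525, 167), (530, 102), (535, 101), (540, 76), (545, 72), (550, 180), (555, 165), (560, 60), (565, 66), (570, 136)]
-85 [(495, 159), (500, 165), (505, 107), (510, 98), (515, 100), (520, 135), (525, 167), (530, 156), (535, 105), (540, 85), (545, 66), (550, 176), (555, 181), (560, 83), (565, 49), (570, 127)]
```

carry_out([
  [-20, 12, 0, 0, 1],
  [-30, 18, 0, 0, 1],
  [-35, 20, 0, 0, 1],
  [-36, 18, 0, 0, 1],
  [0, 0, 20, 0, 1],
  [0, 0, 10, 0, 1],
  [0, 0, 0, 0, 1],
])

```text
t: 15.75
eef_pos: [595.9, 1.1, 87.7]
tcp_rot: [3.141, -0.005, 3.108]
ft_force: [-0.1, 0.5, 0.9]
opening: 0.004
grip_force: 0.0
```

The drawer front has moved from 467 to 551, so it is home. Now the guarded press on red.

carry_out([
  [-1, 2, 3, 0, 1],
  [0, 0, 3, 0, 1],
  [0, 0, 3, 0, 1],
  [0, 0, 0, 0, 1],
])

```text
t: 16.15
eef_pos: [598.4, 2.9, 81.2]
tcp_rot: [3.142, 0.0, 3.108]
ft_force: [-0.7, -0.6, 0.0]
opening: 0.002
grip_force: 0.0
```

carry_out([
  [0, 0, 3, 0, 1],
  [0, 0, 2, 0, 1],
  [0, 0, 2, 0, 1],
  [0, 0, 0, 0, 1],
])

```text
t: 16.55
eef_pos: [598.8, 3.0, 75.4]
tcp_rot: [-3.141, 0.001, 3.108]
ft_force: [-5.0, -1.1, 14.0]
opening: 0.004
grip_force: 7.0
```

carry_out([
  [0, 0, 2, 0, 1],
  [0, 0, 1, 0, 1],
  [0, 0, 0, 0, 1],
])

```text
t: 16.85
eef_pos: [599.0, 2.9, 74.6]
tcp_rot: [-3.141, 0.003, 3.108]
ft_force: [-11.8, -1.3, 36.3]
opening: 0.004
grip_force: 18.1
```

Red is bottomed. The force became stiff at 75, and the key was free at 81. Next is blue.

carry_out([
  [0, 0, -10, 0, 1],
  [0, 0, -20, 0, 1],
  [0, -20, 0, 0, 1],
  [1, -35, 0, 0, 1],
  [1, -35, 0, 0, 1],
  [0, 0, 15, 0, 1],
  [0, 0, 5, 0, 1],
  [0, 0, 0, 0, 1],
])

```text
t: 17.65
eef_pos: [593.2, -86.5, 80.4]
tcp_rot: [3.141, -0.001, 3.108]
ft_force: [-0.1, -0.6, 0.6]
opening: -0.0
grip_force: 0.3
```

carry_out([
  [0, 0, 3, 0, 1],
  [0, 0, 2, 0, 1],
  [0, 0, 1, 0, 1],
  [0, 0, 0, 0, 1],
])

```text
t: 18.05
eef_pos: [593.9, -86.3, 75.8]
tcp_rot: [3.141, 0.001, 3.109]
ft_force: [-0.5, 1.9, 5.0]
opening: 0.008
grip_force: 2.7
```

carry_out([
  [0, 0, 1.5, 0, 1],
  [0, 0, 0, 0, 1],
])

```text
t: 18.25
eef_pos: [593.9, -86.3, 75.3]
tcp_rot: [3.142, 0.001, 3.109]
ft_force: [-4.9, 1.7, 16.1]
opening: 0.003
grip_force: 8.2
```

carry_out([
  [0, 0, 1, 0, 1],
  [0, 0, 0, 0, 1],
])

```text
t: 18.45
eef_pos: [594.0, -86.3, 75.0]
tcp_rot: [-3.141, 0.002, 3.109]
ft_force: [-8.3, 3.2, 23.7]
opening: 0.005
grip_force: 11.9
```

carry_out([
  [0, 0, -10, 0, 1],
  [0, 0, -20, 0, 1],
  [0, -20, 0, 0, 1],
  [0, -25, 0, 0, 1],
  [0, 0, 15, 0, 1],
  [0, 0, 6, 0, 1],
  [0, 0, 0, 0, 1],
])

```text
t: 19.15
eef_pos: [591.7, -131.3, 80.9]
tcp_rot: [3.141, -0.002, 3.108]
ft_force: [-0.7, -0.5, 0.3]
opening: 0.005
grip_force: 0.2
```

carry_out([
  [0, 0, 3, 0, 1],
  [0, 0, 3, 0, 1],
  [0, 0, 2, 0, 1],
  [0, 0, 0, 0, 1],
])

```text
t: 19.55
eef_pos: [592.4, -131.4, 75.4]
tcp_rot: [-3.141, 0.001, 3.109]
ft_force: [-5.7, 3.3, 16.0]
opening: 0.008
grip_force: 8.0
```

carry_out([
  [0, 0, 1, 0, 1],
  [0, 0, 0, 0, 1],
  [0, 0, -10, 0, 1],
  [0, 0, -30, 0, 1],
  [0, 0, -40, 0, 1],
  [0, 0, -40, 0, 1],
  [0, 0, 0, 0, 1],
])

```text
t: 20.25
eef_pos: [594.2, -132.1, 198.1]
tcp_rot: [-3.139, 0.008, 3.109]
ft_force: [0.5, 0.6, -0.3]
opening: 0.003
grip_force: 0.0
```

```bash
python3 - <<'E'
from h import *
S=env.read_camera("side");s=S["color"].astype(int).mean(2)
x=np.arange(535,570,5)
for y in (-145,-125): print(y,[(int(a),int(s[int(round(v)),int(round(q))])) for a in x for q,v in [proj(S,(a,y,44))]])
old=cv2.resize(cv2.imread("pics/c.png"),(133,150),interpolation=cv2.INTER_AREA).astype(int).mean(2)
print("tray region diff",np.abs(old-s[150:300,220:353])[75:140].mean())
print(env.state()["eef_pos"],env.state()["ft_force"]); print(env.job_done())
E
```

```text
-145 [(535, 89), (540, 89), (545, 135), (550, 175), (555, 120), (560, 92), (565, 121)]
-125 [(535, 85), (540, 78), (545, 63), (550, 179), (555, 154), (560, 87), (565, 92)]
tray region diff 8.64295353769038
[ 593.08312018 -131.83533395  195.24433908] [ 0.12215102  0.00190365 -0.45368068]
the job is handed in; nothing more can be done
None
```

I handed the job in at about 20 s: the spray bottle is upright in the free end of the tray, the drawer is shut, and red, blue and green were pressed fully down in that order. I confirmed the drawer position and key presses from forces and image measurements, but did not check the electrodes by eye after the drawer closed. On the first push the closed fingers passed over the pull and reached above the open pan without touching anything, because they sit higher than the readings imply.

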